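# Stand the blue check weight in the moisture analyser's seat ring

### The arm

A 6-joint arm with a two-finger parallel gripper is mounted at the origin on the work surface. World frame = base frame: x ahead of the robot, y to its left, z up, the work surface at z = 0. Lengths are in m, angles in rad, forces in N, time in s.
With the tool pointing down it reaches from about 0.3 to 0.775 m from the base axis. Payload 14.6 kg.
Tool frame: the origin (TCP) lies on the centre line of the jaws, within the pads' length; the fingertips stand 19 mm ahead of it and the grasp point (between the pads) is the TCP; z points along the fingers, x is the direction in which the jaws open and shut, and the axes are right-handed (so a half turn about z gives the same grasp; the last joint's range is limited). The gripper opens to 94 mm and grips with 3 to 60 N. Pads are 16 mm wide; open, the fingers measure 119 mm over their backs; the gripper's body (75 mm by 177 mm) begins 78 mm behind the grasp point.
Start: joints at [1.23, 0.3, 1.521, -0, 1.321, -0.067], TCP at [0.149, 0.53, 0.224] pointing down, gripper open.
Joint ranges: [-3.03, 3.03], [-0.79, 2.21], [0.23, 2.52], [-1.04, 4.18], [0, 3.07], [-2.55, 2.55]. Speed limits (rad/s): [2.22, 2.22, 2.57, 3.14, 3.14, 3.14].

### API

Orientations are given as [roll, pitch, yaw] about the fixed x, y, z axes, in that order (R = Rz(yaw) Ry(pitch) Rx(roll)).
In Python, from station import ctrl, imaging gives the robot as it stands.
- The arm moves only by the shell command python3 -m handwheel 'ROWS' [OPENING] [FORCE]. ROWS is JSON, a list that holds one entry, the list of rows, each a list of 4 numbers: the shift along the tool's x, y, z in m, then the turn about the tool's z in rad. A call has 1 to 10 rows; each row shifts and turns the pose as measured when the row begins, along the tool's axes as they then stand; what a row does not reach is not made up. A row lasts 1/10 s, in which the tool goes at most 50 mm and 8.59 degrees, less where a joint would pass 70% of its speed; a pose out of reach is approached as far as the arm can. A call is refused whole if a number of a shift passes 0.05 or a number of a turn 0.15, either way. A call with a gripper value outside its range is refused whole. OPENING is the finger opening in m, from 0 to 0.094, set as the call begins (- or left out, the last holds). The fingers move at their own pace and stop on an object; FORCE is the grip in N (left out, the last holds). Time passes only in rows, so rows that do not move let the fingers close. It gives the time, the measured TCP pose, the force and the opening at its end, in the units of the state.
- ctrl.get_obs(): the state, without advancing time (a new reading comes with each control period).
- imaging.camera(name): name is "scene" or "top" or "wrist"; returns the picture (480x640x3 uint8, red, green, blue); there is no depth.
- imaging.camera_model(name): a dict with "camera_matrix" (3x3 intrinsics, pixels), "k1" (the pictures are not rectified: a ray, as slopes to the right and down, at radius r is drawn at 1 + k1 r^2 times it, then the intrinsics apply), "position" and "attitude" of the camera in the world. Camera axes: x right, y up, looking along -z (the intrinsics and any distortion apply to the point x, -y, -z); pixel columns grow to the right and rows downward; lengths in m; the calibration is good to about 2 mm. A picture is of the moment at which its call begins: read the wrist's pose just before it. camera_model takes no time and is no camera call; for the wrist camera it gives the pose at the moment of the call.
- ctrl.hand_in(): hands the job in, once; it reports no verdict.
The state is a dict: "time_s": time; "qpos": joint angles; "joint_vel": joint speeds; "tau": joint torques, N m; "ee_pos": TCP position; "eef_rot": TCP orientation; "force": force on the tool from outside, world axes, zero at the start; "moment": the same for the moment, N m; "grip_width": finger opening in m.
Only numpy, scipy, OpenCV 4.12 (cv2) and the standard library are available. Lean on these libraries where they do the work, as an engineer would, in place of code of your own. Each camera call takes 0.05 s, during which the arm holds its last target. There are 200 camera calls.

### The job

The moisture analyser needs its balance check: pick up the steel check weight with the blue knob and stand it upright inside the brass seat ring in the middle of the analyser's open well. Set it down gently rather than dropping it in, let go, and leave the red-knobbed and yellow-knobbed weights standing where they are.

Things in the scene. Friction and masses are not known exactly. Their poses are not given: they have to be found in the camera images.
- blue_weight: The weight to use, loose, upright on the table, about 200 g: round steel body 34 mm in diameter, 30 mm high, a neck, and a round blue knob, diameter 22 mm, from 36 to 66 mm above the underside (66 mm: whole height). Origin: centre of the underside; z up its axis. Grip the knob from above, in any direction.
- red_weight: Bystander, to be left alone: a like weight with a red knob, body 34 mm in diameter, whole height 62 mm, standing on the table. Origin: centre of the underside. The three weights stand at least 90 mm apart between centres and may swap places.
- yellow_weight: Bystander, to be left alone: a smaller weight with a yellow knob, body 30 mm in diameter, whole height 60 mm, standing on the table. Origin: centre of the underside.
- seat (a point): Centre of the floor in the brass ring, 50 mm above the table. Ring: inside diameter 60, outside 72, rim 12 mm above the floor; in the 130 mm wide well of a fixed white analyser, 220 (x) by 340 mm (y), top 22 mm above this floor. z up; +y to its keypad; at -y its hood, a white drum 150 mm in diameter, tipped open, 135 to 290 mm from here along -y, top 240 mm above the table.

How it is judged:
At the end, for the whole second after the job is handed in: The blue-knobbed weight stands at rest on the floor inside the seat ring: underside within 4 mm of the floor's height, within 16 mm of the centre (anywhere inside the ring), upright within 7 degrees. The red and yellow weights stand upright within 30 mm of where they began (horizontal distance between blue_weight and seat below 0.016 m and z of blue_weight in the frame of seat between -0.004 and 0.004 m and angle between blue_weight's own z axis and vertical below 0.12 rad and linear speed of blue_weight below 0.02 m/s and distance of each of red_weight, yellow_weight from where it was at the start of the episode below 0.03 m and angle between each of red_weight, yellow_weight's own z axis and vertical below 0.17 rad); the robot touches nothing.
It fails at once if the blue weight is dropped into the ring (it moves faster than 0.6 m/s at or just above the seat, a free fall of about 18 mm) (horizontal distance between blue_weight and seat below 0.05 m and z of blue_weight in the frame of seat below 0.03 m and linear speed of blue_weight above 0.6 m/s).
It fails at once if the red or yellow weight is moved more than 30 mm (distance of any of red_weight, yellow_weight from where it was at the start of the episode above 0.03 m).
It also fails if it takes over 38 s, if anything falls off the work surface, if the arm or the gripper's body presses on something with over 40 N, if the wrist force passes 120 N, or if a joint passes its speed limit or range.

## Working session

There is one attempt and no reset: what is moved stays moved. The work goes in short steps, Python scripts to look and compute and a shell command to move; the robot and the scene stay as the last step left them, time stands still between calls to the robot, and variables do not carry over. Pictures are saved under pics/ and viewed, about 8 in all and at most 12, crops included, and the job is handed in when it is done.

```bash
mkdir -p pics; cat > h.py <<'E'
import numpy as np, cv2
from station import ctrl, imaging
def model(n):
    m=imaging.camera_model(n); K=np.array(m["camera_matrix"]); p=np.array(m["position"]); a=np.array(m["attitude"])
    return m,K,m["k1"],p,a
def rot(a):
    from scipy.spatial.transform import Rotation as R
    a=np.array(a,float)
    return a if a.shape==(3,3) else R.from_euler('xyz',a).as_matrix()
def ray(mod,u,v):
    m,K,k1,p,a=mod
    xd=cv2.undistortPoints(np.array([[[u,v]]],float),K,np.array([k1,0,0,0,0.]))[0,0]
    d=rot(a)@np.array([xd[0],-xd[1],-1]); return p,d
def at_z(mod,u,v,z):
    p,d=ray(mod,u,v); return p+d*(z-p[2])/d[2]
def proj(mod,X):
    m,K,k1,p,a=mod
    c=rot(a).T@(np.array(X)-p); s=np.array([c[0],-c[1]])/-c[2]; s=s*(1+k1*(s@s)); return K[:2,:2]@s+K[:2,2]
E
python3 - <<'E'
from h import *
print(ctrl.get_obs())
for n in("scene","top","wrist"): print(n,imaging.camera_model(n))
a=imaging.camera("top"); b=imaging.camera("scene")
cv2.imwrite("pics/top0.png",a[:,:,::-1]); cv2.imwrite("pics/scene0.png",b[:,:,::-1])
E
```

```text
{'time_s': 0.0, 'qpos': array([ 1.23042605e+00,  3.00466585e-01,  1.52157003e+00,  1.44465567e-05,
        1.32066390e+00, -6.65670398e-02]), 'joint_vel': array([-5.56338961e-04, -8.75990240e-04, -6.10196005e-04, -1.87840738e-04,
        8.35283021e-04, -3.42694226e-05]), 'tau': array([ 4.98035715e-04, -5.31775725e+01, -3.52765381e+01,  7.09727174e-02,
        2.41203932e-02, -4.43341730e-05]), 'ee_pos': array([0.14862309, 0.52930239, 0.22389346]), 'eef_rot': array([-3.14150500e+00,  1.10447654e-03,  1.29698955e+00]), 'force': array([-0.51316684,  0.92006181, -0.84698927]), 'moment': array([-0.00847189,  0.01670678,  0.01301622]), 'grip_width': 0.09425305534385853}
scene {'camera_matrix': array([[434.92096111,   0.        , 316.87829906],
       [  0.        , 434.92096111, 237.87083634],
       [  0.        ,   0.        ,   1.        ]]), 'k1': 0.023324105820862615, 'position': array([1.07763542, 0.0496239 , 0.52572177]), 'attitude': array([0.87666375, 0.01564412, 1.54251861])}
top {'camera_matrix': array([[607.82692012,   0.        , 320.69457961],
       [  0.        , 607.82692012, 236.71647195],
       [  0.        ,   0.        ,   1.        ]]), 'k1': -0.06849216876297379, 'position': array([0.35534915, 0.06748683, 1.06545283]), 'attitude': array([ 1.72933476e-01,  8.72997515e-04, -1.57303596e+00])}
wrist {'camera_matrix': array([[406.66107846,   0.        , 322.33874168],
       [  0.        , 406.66107846, 241.39498746],
       [  0.        ,   0.        ,   1.        ]]), 'k1': 0.019537809929671506, 'position': array([0.06999953, 0.55089512, 0.38369206]), 'attitude': array([-2.83685310e-01,  5.11756687e-04,  1.29790522e+00])}
```

View pics/top0.png

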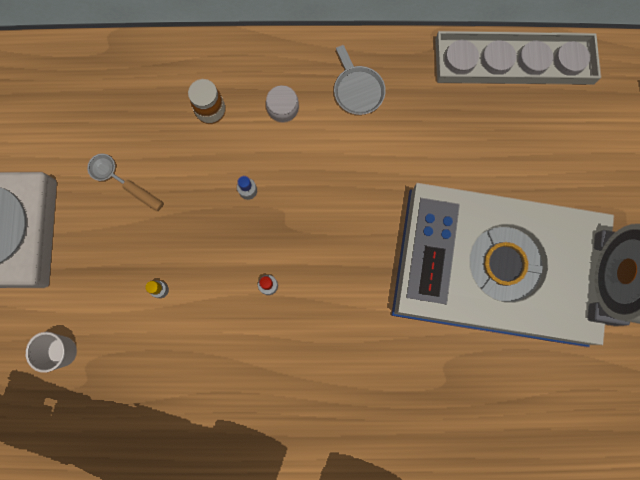

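View pics/scene0.png

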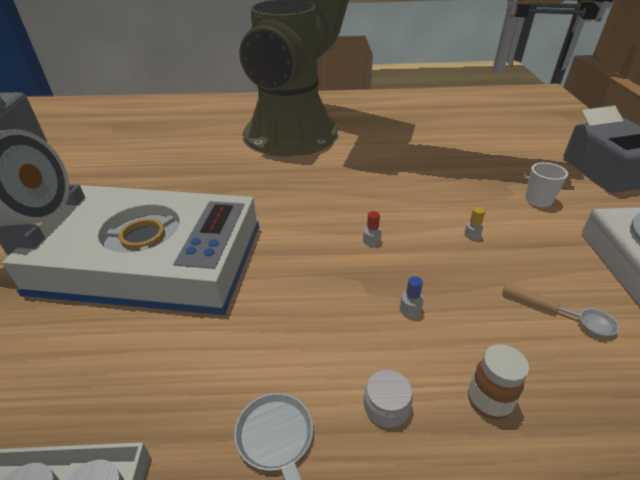

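The top view has the blue knob at about (244,183), red at (266,283), yellow at (153,287) and the brass ring at (507,263). The scene view has the blue knob at about (414,287) and the ring at (142,235). Next I measure these.

```bash
python3 - <<'E'
from h import *
t=cv2.imread("pics/top0.png"); s=cv2.imread("pics/scene0.png")
def cen(im,lo,hi,box):
    x0,y0,x1,y1=box; h=cv2.cvtColor(im[y0:y1,x0:x1],cv2.COLOR_BGR2HSV); m=cv2.inRange(h,lo,hi)
    p=cv2.findNonZero(m); return m,p.reshape(-1,2)+[x0,y0]
T=model("top");S=model("scene")
def tri(a,b):
    p,d=ray(T,*a);q,e=ray(S,*b);d/=np.linalg.norm(d);e/=np.linalg.norm(e)
    k=np.linalg.lstsq(np.c_[d,-e],q-p,rcond=None)[0];A=p+k[0]*d;B=q+k[1]*e;return (A+B)/2,np.linalg.norm(A-B)
for n,lo,hi,bt,bs in [("blue",(110,120,40),(130,255,255),(225,165,265,205),(395,265,435,305)),
 ("red",(0,180,60),(6,255,255),(250,265,285,300),(360,205,390,240)),
 ("yel",(22,180,60),(32,255,255),(135,270,175,305),(465,200,490,235)),
 ("ring",(14,140,80),(24,255,255),(478,235,536,292),(115,215,170,255))]:
    _,a=cen(t,lo,hi,bt);_,b=cen(s,lo,hi,bs)
    if n=="ring":
        ea=cv2.fitEllipse(cv2.convexHull(a.astype(np.int32)));eb=cv2.fitEllipse(cv2.convexHull(b.astype(np.int32)));print(ea,eb);ca,cb=ea[0],eb[0]
        print(at_z(T,*ca,.062),at_z(S,*cb,.062))
    else: ca=(a.min(0)+a.max(0))/2;cb=(b.min(0)+b.max(0))/2; print(at_z(T,*ca,.051),at_z(S,*cb,.051))
    print(n,len(a),len(b),ca,cb,tri(ca,cb))
E
```

```text
[0.626872   0.19997623 0.051     ] [0.61633936 0.20401219 0.051     ]
blue 128 93 [244. 183.] [415. 281.] (array([0.62477997, 0.19999839, 0.0596738 ]), np.float64(0.0023197169061270964))
[0.45497442 0.16054331 0.051     ] [0.44569922 0.1630115  0.051     ]
red 120 39 [265.5 282.5] [373.5 214.5] (array([0.45441678, 0.1606924 , 0.05753062]), np.float64(0.001497917630375691))
[0.44747005 0.34990137 0.051     ] [0.44164447 0.35518606 0.051     ]
yel 153 39 [153. 287.] [478.5 210. ] (array([0.44755057, 0.35050485, 0.05522623]), np.float64(0.003531445583383607))
((505.9745788574219, 263.197509765625), (41.4302978515625, 43.408233642578125), 132.20803833007812) ((140.44725036621094, 233.19287109375), (26.230186462402344, 43.80118942260742), 71.1510009765625)
[ 0.48489783 -0.24203279  0.062     ] [ 0.49390127 -0.24107946  0.062     ]
ring 462 278 (505.9745788574219, 263.197509765625) (140.44725036621094, 233.19287109375) (array([ 0.48586207, -0.24455194,  0.05553936]), np.float64(0.0010297587271543575))
```

```bash
python3 -m handwheel '[[[0,0,0,0.144],[0,0,0,0.144],[0,0,0,0.144],[0,0,0,0.144],[0,0,0,0.144],[0,0,0,0.144],[0,0,0,0.144],[0,0,0,0.144],[0,0,0,0.144]]]' 0.094 30
python3 -m handwheel '[[[0.04,0.0275,0,0],[0.04,0.0275,0,0],[0.04,0.0275,0,0],[0.04,0.0275,0,0],[0.04,0.0275,0,0],[0.04,0.0275,0,0],[0.04,0.0275,0,0],[0.04,0.0275,0,0],[0.04,0.0275,0,0],[0.04,0.0275,0,0]]]'
```

```text
time_s: 1.0
ee_pos: [0.1482, 0.528, 0.2207]
eef_rot: [3.134, 0.002, -0.047]
force: [0.3, 0.3, -0.0]
grip_width: 0.094
time_s: 2.0
ee_pos: [0.5395, 0.2239, 0.2191]
eef_rot: [3.131, 0.006, -0.048]
force: [0.8, 1.1, -0.2]
grip_width: 0.094
```

```bash
python3 -m handwheel '[[[0.03,0.008,0,-0.047],[0.03,0.008,0,0],[0.025,0.008,0,0],[0,0,0,0]]]'
python3 - <<'E'
from h import *
o=ctrl.get_obs();W=model("wrist");im=imaging.camera("wrist")[:,:,::-1].copy();cv2.imwrite("pics/w1.png",im)
h=cv2.cvtColor(im,cv2.COLOR_BGR2HSV);m=cv2.inRange(h,(110,120,40),(130,255,255))
n,l,st,c=cv2.connectedComponentsWithStats(m);i=1+np.argmax(st[1:,4]);print(st[i],c[i],o['ee_pos'],o['eef_rot'],W[3])
print(at_z(W,*c[i],.055), proj(W,o['ee_pos']))
E
```

```text
time_s: 2.4
ee_pos: [0.6303, 0.1912, 0.2161]
eef_rot: [3.13, 0.009, -0.006]
force: [-0.6, 0.6, -0.4]
grip_width: 0.0937
[308 222   6   6   7] [310.14285714 224.85714286] [0.63027535 0.19116969 0.21605372] [ 3.1302155   0.00932026 -0.0059448 ] [0.63201032 0.27387346 0.37496232]
[0.61907942 0.19113701 0.055     ] [322.28353655 318.0119849 ]
```

View pics/w1.png

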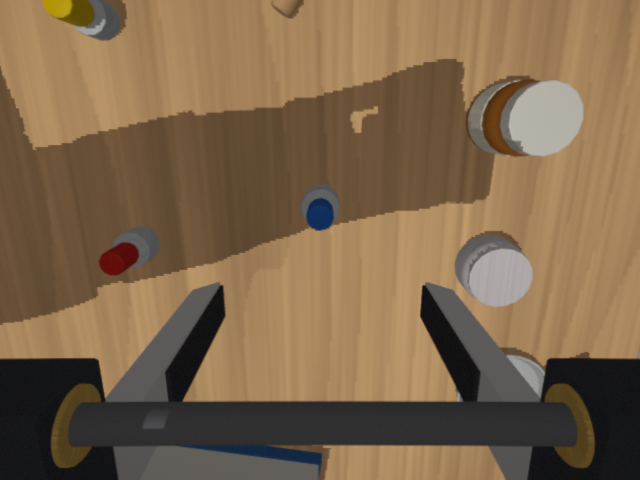

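The wrist view shows the blue knob's top disc centred near (320,214), midway between the fingers. Red is at (118,260), well clear of the left finger. My colour mask was too narrow and caught only 7 pixels.

```bash
python3 - <<'E'
from h import *
W=model("wrist");o=ctrl.get_obs();im=cv2.imread("pics/w1.png");h=cv2.cvtColor(im,cv2.COLOR_BGR2HSV)[190:240,295:345]
m=cv2.inRange(h,(100,150,30),(130,255,255));p=cv2.findNonZero(m).reshape(-1,2)+[295,190];print(len(p),p.min(0),p.max(0))
for u,v in((320,214),(p.min(0)+p.max(0))/2): print(at_z(W,u,v,.066),at_z(W,u,v,.051))
print(o['ee_pos'],o['eef_rot'])
E
```

```text
635 [307 199] [332 229]
[0.62609698 0.20336216 0.066     ] [0.62586359 0.19990653 0.051     ]
[0.62570797 0.20336311 0.066     ] [0.6254557  0.19990753 0.051     ]
[0.62916072 0.19185636 0.21611947] [ 3.13034577  0.0097086  -0.00536435]
```

```bash
python3 -m handwheel '[[[-0.0035,-0.009,0.03,0],[0,0,0.03,0],[0,0,0.03,0],[0,0,0.03,0],[0,0,0.01,0],[0,0,0,0]]]'
```

```text
time_s: 3.05
ee_pos: [0.6201, 0.2028, 0.0834]
eef_rot: [3.131, 0.009, -0.002]
force: [-0.1, 0.3, 0.8]
grip_width: 0.0936
```

```bash
python3 -m handwheel '[[[0.006,0.002,0.01,0],[0,0,0.01,0],[0.001,0,0.008,0],[0,0,0,0]]]'
```

```text
time_s: 3.45
ee_pos: [0.6287, 0.2012, 0.0572]
eef_rot: [3.132, 0.004, -0.002]
force: [-0.4, 0.1, 0.0]
grip_width: 0.0943
```

```bash
python3 -m handwheel '[[[-0.003,0,0.003,0],[0,0,0,0],[0,0,0,0],[0,0,0,0],[0,0,0,0],[0,0,0,0],[0,0,0,0],[0,0,0,0]]]' 0.01 35
```

```text
time_s: 4.25
ee_pos: [0.6261, 0.2013, 0.0557]
eef_rot: [3.133, 0.002, -0.002]
force: [0.1, -0.2, -0.4]
grip_width: 0.0336
```

```bash
python3 -m handwheel '[[[0,0,0,0],[0,0,0,0],[0,0,0,0],[0,0,0,0],[0,0,0,0]]]'
```

```text
time_s: 4.75
ee_pos: [0.6261, 0.2013, 0.0556]
eef_rot: [3.133, 0.002, -0.002]
force: [0.2, 0.3, 0.4]
grip_width: 0.0212
```

```bash
python3 -m handwheel '[[[0,0,-0.01,0],[0,0,-0.03,0],[0,0,-0.03,0],[0,0,-0.03,0],[0,0,-0.03,0],[0,0,-0.01,0],[0,0,0,0],[0,0,0,0]]]'
python3 - <<'E'
from h import *
im=imaging.camera("wrist")[:,:,::-1];cv2.imwrite("pics/w2.png",im);o=ctrl.get_obs();print(o['ee_pos'],o['force'],o['grip_width'])
E
```

```text
time_s: 5.55
ee_pos: [0.6249, 0.2022, 0.2008]
eef_rot: [3.132, 0.007, -0.002]
force: [-0.9, 0.3, -3.0]
grip_width: 0.0212
[0.62475319 0.20216053 0.20037858] [-0.1690868   0.11828381 -1.52190421] 0.02105869757595366
```

View pics/w2.png

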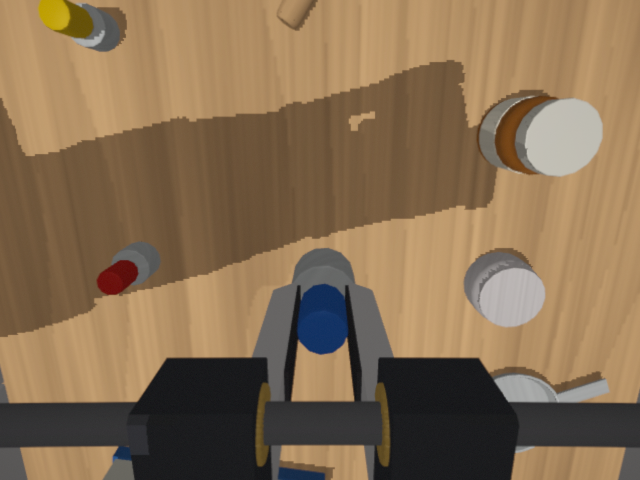

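The weight is held: knob between the pads at (322,320), body straight below it, and the wrist force shows about 2 N more. Now I carry it to the analyser.

```bash
python3 -m handwheel '[[[-0.006,0.02,0,0],[-0.012,0.04,0,0],[-0.012,0.04,0,0],[-0.012,0.04,0,0],[-0.012,0.04,0,0],[-0.012,0.04,0,0],[-0.012,0.04,0,0],[-0.012,0.04,0,0],[-0.012,0.04,0,0],[-0.006,0.02,0,0]]]'
python3 -m handwheel '[[[-0.006,0.01,0,0],[0,0,0,0],[0,0,0,0]]]'
python3 - <<'E'
from h import *
W=model("wrist");o=ctrl.get_obs();print(o['ee_pos'],o['grip_width'])
im=imaging.camera("wrist")[:,:,::-1].copy();cv2.imwrite("pics/w3.png",im)
print(W[3],W[4],proj(W,[.486,-.243,.05]))
E
```

```text
time_s: 6.6
ee_pos: [0.5067, -0.1677, 0.189]
eef_rot: [3.133, 0.031, 0.004]
force: [1.0, -0.4, -2.3]
grip_width: 0.0211
time_s: 6.9
ee_pos: [0.4988, -0.1791, 0.1864]
eef_rot: [3.135, 0.036, 0.0]
force: [0.0, 0.0, -1.9]
grip_width: 0.021
[ 0.4988142  -0.17914548  0.18641689] 0.0209748144716327
[ 0.50424287 -0.09725757  0.34562006] [-0.28859711  0.03451052  0.00129103] [312.0570502  310.72184733]
```

View pics/w3.png

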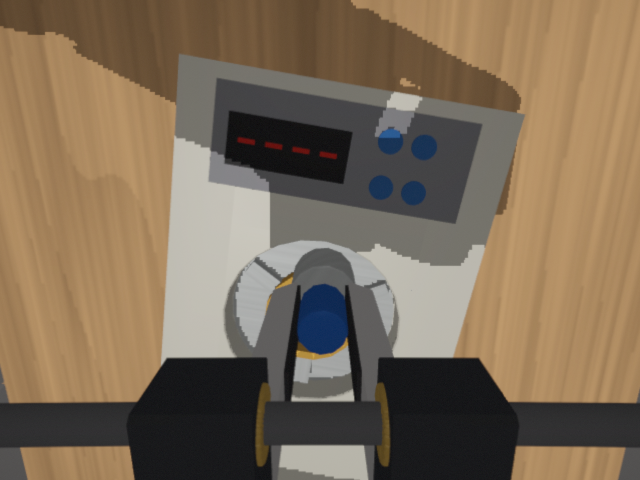

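```bash
python3 - <<'E'
from h import *
W=model("wrist")
for r,z in((.065,.072),(.036,.062),(.03,.062)):
    P=np.array([proj(W,[.486+r*np.cos(a),-.243+r*np.sin(a),z]) for a in np.linspace(0,6.28,80)]);print(r,P.min(0),P.max(0))
E
python3 -m handwheel '[[[-0.002,0.02,0,0],[-0.003,0.02,0,0],[-0.003,0.016,0,0],[0,0.006,0,0],[0,0,0,0],[0,0,0,0]]]'
```

```text
0.065 [223.72994207 240.76486774] [397.74924924 398.28537371]
0.036 [264.53325691 274.22871202] [357.80127943 358.92788358]
0.03 [272.26912767 281.70929418] [349.97760829 352.26494908]
time_s: 7.55
ee_pos: [0.4931, -0.2376, 0.1864]
eef_rot: [3.137, 0.036, 0.008]
force: [0.1, 0.4, -2.5]
grip_width: 0.0212
```

Predicted well and ring outlines match the picture: the well top edge falls at row 241 and the ring's lower edge at row 358. I start lowering.

```bash
python3 -m handwheel '[[[-0.003,0.005,0.015,0],[0,0,0.02,0],[0,0,0.02,0],[0,0,0.005,0],[0,0,0,0],[0,0,0,0]]]'
```

```text
time_s: 8.15
ee_pos: [0.4897, -0.2397, 0.1265]
eef_rot: [3.136, 0.034, 0.012]
force: [0.2, -0.5, -2.2]
grip_width: 0.0206
```

```bash
python3 -m handwheel '[[[-0.001,0.003,0.006,0],[0,0,0.005,0],[0,0,0.004,0],[0,0,0.002,0],[0,0,0,0],[0,0,0,0]]]'
python3 - <<'E'
from h import *
im=imaging.camera("wrist")[:,:,::-1];s=imaging.camera("scene")[:,:,::-1]
a=cv2.resize(im[200:420,180:460],(800,629))[:600];b=cv2.resize(s[130:310,20:260],(800,600));cv2.imwrite("pics/w4.png",cv2.resize(np.hstack([a,b]),(800,300)));print(ctrl.get_obs()['ee_pos'])
E
```

```text
time_s: 8.75
ee_pos: [0.4889, -0.2434, 0.1103]
eef_rot: [3.134, 0.031, 0.012]
force: [-0.4, -0.3, -1.7]
grip_width: 0.0213
[ 0.48893692 -0.24342566  0.1103612 ]
```

View pics/w4.png

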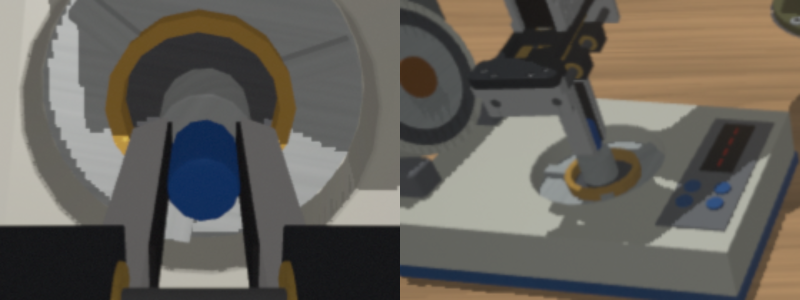

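The weight's body is inside the brass ring: in the left crop it sits at about (205,90), with the ring spanning 107–295. It is about 5 mm above the floor, so I lower it slowly to contact.

```bash
python3 -m handwheel '[[[0,0,0.0025,0],[0,0,0.0015,0],[0,0,0.001,0],[0,0,0,0],[0,0,0,0]]]'
```

```text
time_s: 9.35
ee_pos: [0.489, -0.2437, 0.1058]
eef_rot: [3.134, 0.03, 0.012]
force: [-0.5, 0.8, -2.0]
grip_width: 0.0211
```

```bash
python3 -m handwheel '[[[0,0,0.001,0],[0,0,0,0],[0,0,0,0]]]'; python3 -m handwheel '[[[0,0,0.001,0],[0,0,0,0],[0,0,0,0]]]'
```

```text
time_s: 9.65
ee_pos: [0.4893, -0.2439, 0.1059]
eef_rot: [3.133, 0.029, 0.012]
force: [-1.1, -1.1, -1.9]
grip_width: 0.0213
time_s: 9.95
ee_pos: [0.4895, -0.2442, 0.1058]
eef_rot: [3.132, 0.028, 0.012]
force: [-0.6, -0.2, -1.0]
grip_width: 0.0216
```

```bash
python3 -m handwheel '[[[0,0,0.002,0],[0,0,0,0],[0,0,0,0]]]'
```

```text
time_s: 10.25
ee_pos: [0.49, -0.2447, 0.1058]
eef_rot: [3.13, 0.026, 0.012]
force: [0.5, 1.5, -3.1]
grip_width: 0.0211
```

```bash
python3 -m handwheel '[[[0,0,0.002,0]]]';python3 -m handwheel '[[[0,0,0.001,0]]]'
```

```text
time_s: 10.35
ee_pos: [0.4903, -0.2452, 0.1054]
eef_rot: [3.129, 0.025, 0.012]
force: [-12.5, 4.8, 36.2]
grip_width: 0.0213
time_s: 10.45
ee_pos: [0.4904, -0.2452, 0.1056]
eef_rot: [3.129, 0.025, 0.012]
force: [-6.7, 3.6, 12.5]
grip_width: 0.0209
```

Contact is confirmed: 36 N up while pressing, at the expected height. I relax, then open partway.

```bash
python3 -m handwheel '[[[0,0,0,0],[0,0,0,0]]]'; python3 -m handwheel '[[[0,0,0,0],[0,0,0,0],[0,0,0,0],[0,0,0,0],[0,0,0,0],[0,0,0,0],[0,0,0,0],[0,0,0,0]]]' 0.06
```

```text
time_s: 10.65
ee_pos: [0.4904, -0.2452, 0.1057]
eef_rot: [3.129, 0.024, 0.012]
force: [-0.7, -0.4, 2.6]
grip_width: 0.0211
time_s: 11.45
ee_pos: [0.4903, -0.2451, 0.1046]
eef_rot: [3.129, 0.025, 0.012]
force: [0.3, 0.5, 0.4]
grip_width: 0.0602
```

Now I retreat straight up, then back towards +y, and look.

```bash
python3 -m handwheel '[[[0,0,-0.01,0],[0,0,-0.02,0],[0,0,-0.03,0],[0,0,-0.03,0],[0,0,-0.03,0],[0,0,0,0],[0,0,0,0]]]'
python3 - <<'E'
from h import *
W=model("wrist");im=imaging.camera("wrist")[:,:,::-1].copy();s=imaging.camera("scene")[:,:,::-1];t=imaging.camera("top")[:,:,::-1]
cv2.imwrite("pics/w5.png",cv2.resize(np.hstack([im,s]),(800,300)))
print(ctrl.get_obs()['ee_pos'])
h=cv2.cvtColor(im,cv2.COLOR_BGR2HSV)
m=cv2.inRange(h,(100,150,30),(130,255,255));m[:200]=0;m[:,:240]=0;m[:,400:]=0
n,l,st,c=cv2.connectedComponentsWithStats(m);i=1+np.argmax(st[1:,4]);x,y,w,hh,A=st[i];print(st[i],at_z(W,x+w/2,y+hh/2,.101))
for n,lo,hi,(x0,y0,x1,y1) in[("red",(0,180,60),(6,255,255),(250,265,285,300)),("yel",(22,180,60),(32,255,255),(135,270,175,305))]:
    q=cv2.findNonZero(cv2.inRange(cv2.cvtColor(t[y0:y1,x0:x1],cv2.COLOR_BGR2HSV),lo,hi)).reshape(-1,2)+[x0,y0];print(n,(q.min(0)+q.max(0))/2)
E
```

```text
time_s: 12.15
ee_pos: [0.4931, -0.2433, 0.233]
eef_rot: [3.129, 0.024, 0.012]
force: [0.4, -0.9, -0.6]
grip_width: 0.0602
[ 0.4929619  -0.24322362  0.23193162]
[306 222  30  36 813] [ 0.48916939 -0.24775113  0.101     ]
red [265.5 282.5]
yel [153. 287.]
```

View pics/w5.png

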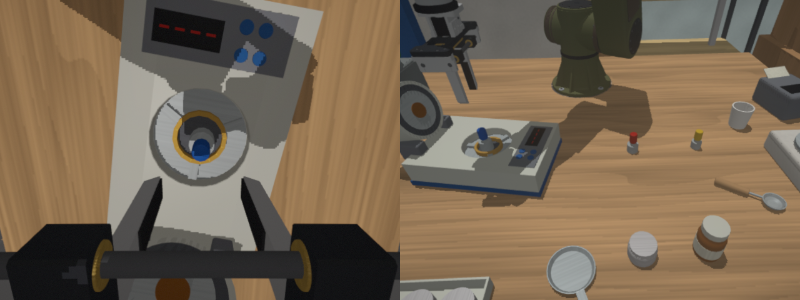

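Red and yellow have not moved a pixel in the top view. The wrist view puts the blue weight inside the ring, but in the scene view the knob at (482,133) seems offset from the ring. I check with a zoom and a predicted upright outline.

```bash
python3 - <<'E'
from h import *
out=[]
C=[.489,-.2465]
for n,box in(("scene",(100,180,190,260)),("wrist",(270,170,380,268))):
    M=model(n);im=imaging.camera(n)[:,:,::-1].copy();x0,y0,x1,y1=box;k=400/(x1-x0)
    c=cv2.resize(im[y0:y1,x0:x1],None,fx=k,fy=k,interpolation=cv2.INTER_NEAREST)
    for r,z,col,cc in((.011,.116,(0,255,255),C),(.011,.086,(0,255,255),C),(.017,.05,(0,255,0),C),(.017,.08,(0,255,0),C),(.03,.062,(0,0,255),(.486,-.243))):
        P=np.array([(proj(M,[cc[0]+r*np.cos(a),cc[1]+r*np.sin(a),z])-[x0,y0]+.5)*k for a in np.linspace(0,6.28,40)])
        cv2.polylines(c,[P.astype(np.int32)],True,col,1)
    out.append(c[:355])
cv2.imwrite("pics/chk.png",np.hstack(out))
E
```

```text
(no output)
```

View pics/chk.png

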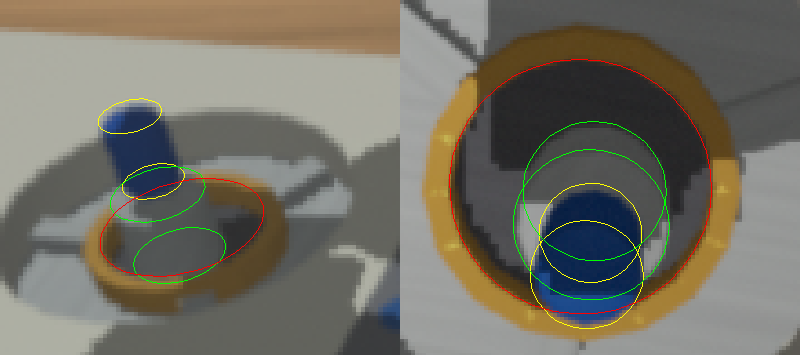

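The outline of an upright weight standing on the ring floor fits both views; the lean in the scene view is only perspective. The offset from centre is about 5 mm. The robot is clear, so I hand in.

```bash
python3 -c "
from station import ctrl
print(ctrl.get_obs()['time_s'],ctrl.hand_in())"
```

```text
the job is handed in; nothing more can be done
12.4 None
```

I stood the blue-knobbed weight on the floor inside the brass seat ring, let go, moved the gripper clear above it, and handed in at 12.4 s.

- **Set-down:** I lowered the weight in small steps until it touched the floor. A brief press to confirm contact read 36 N at the wrist, against the 120 N limit; I relaxed to about 2.6 N before opening the fingers.
- **Position and upright:** In the last wrist and scene views, the outline of an upright weight on the ring floor fits the blue weight. It stands about 5 mm from the ring's centre; the limit is 16 mm.
- **Bystanders:** The red and yellow knobs were at exactly the same pixels in the top view as at the start.
- **Disagreements:** The scene camera's predicted outlines were off by about 4 mm for the ring and by a little for the weight, so I relied on the wrist view. My first colour mask for the blue knob was too narrow and had to be redone.

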